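Wedge under the short foot of a rocking balance slab

TASK

The stone slab under the lab balance rocks, because its front right foot does not reach the bench. With your fingertips, push the plastic wedge along the bench, thin end first, under that foot until it is snug and the slab has stopped rocking; then press down firmly on the slab's corner above that foot to check that it no longer gives, and let go. Push and press only: do not grip or lift anything, do not shove the slab along the bench, keep off the balance and leave the other things alone.

Things in the scene. Friction and masses are not known exactly. Their poses are not given: they have to be found in the camera images.
- slab: loose grey stone slab, 220 mm deep (its x) x 240 wide (its y) x 30 thick, 4.3 kg; underside 22 mm, upper face 52 mm over the bench. Origin: on the bench under its middle; x to the back, y left, z up. Four domed rubber feet, 25 mm across, at x +-88, y +-98; the front right one (-88, -98) is 4.5 to 8.5 mm too short: pressed there with some 5 N the slab tips that way, then falls back
- foot_bottom (a point): middle of the underside of the short front right foot (domed, flat over 10 mm); its height is the gap over the bench. Axes as the slab's
- corner_top (a point): point on the upper face of the slab straight above the short foot, 22 mm from both edges: the free spot to press on, firmly (some 10 N)
- balance: white lab balance with a dark pan and a small dish on it, 188 deep x 155 wide x 38 mm high, fixed on the left part of the slab: a strip of slab 76 mm wide is free to its right. Origin: middle of its underside
- wedge: black plastic levelling wedge lying loose on the bench right of the slab, 80 mm long (its x), 32 wide (its y), ribbed above; flat underside, height rising evenly from 1.5 mm at the thin end (+x) to 12 mm at the butt (-x); 50 to 100 g. Origin: middle of its underside. Driven under the foot it meets growing resistance (8 to 10 N is snug) and stays by friction; 25 N or more may shove the slab
- wedge_nose (a point): middle of the wedge's thin end, on the bench; x points out of the thin end
- wedge_butt (a point): middle of the flat upright butt face of the wedge (32 mm wide, 12 mm high), 6 mm above the bench; x points towards the thin end
- vial: clear vial with a white cap, 41 mm across, 94 mm high, standing behind the wedge. Origin: middle of its underside
- amber_bottle: small brown bottle with a black cap, 42 mm across, 83 mm high, standing behind the wedge. Origin: middle of its underside
- pipette: white pipette, 237 mm long, lying at the front edge of the bench, to the right. Origin: middle of its underside

How it is judged (in metres and radians):
On the way, in this order (a step that is already met when the one before it is completed fails the run):
1. the wedge is under the short foot and carries part of the slab, which still stands level (x of foot_bottom in the frame of wedge between -0.035 and 0.04 m and y of foot_bottom in the frame of wedge between -0.016 and 0.016 m and contact force between wedge and slab above 1 N and angle between slab's own z axis and vertical below 0.01 rad), for 0.2 s.
2. the fingertips press down with at least 5 N on the slab's corner above that foot and the slab does not tip (contact force between the fingers and slab above 5 N and horizontal distance between the grasp point and corner_top below 0.035 m and height (world z) of the grasp point above 0.05 m and angle between slab's own z axis and vertical below 0.01 rad), for 0.1 s.
At the end, for the whole second after the job is handed in: At rest and untouched, the slab is level within 0.008 rad, the wedge lies under the short foot (the foot's middle is above the wedge: behind its thin end and within 16 mm of its centre line) and carries at least 1 N of the slab (x of foot_bottom in the frame of wedge between -0.035 and 0.04 m and y of foot_bottom in the frame of wedge between -0.016 and 0.016 m and contact force between wedge and slab above 1 N and angle between slab's own z axis and vertical below 0.008 rad and linear speed of each of slab, wedge below 0.01 m/s).
It fails at once if the wedge is lifted off the bench by more than 5 mm or tipped (height (world z) of wedge above 0.005 m or angle between wedge's own z axis and vertical above 0.2 rad).
It fails at once if the wedge is gripped between the fingers or rammed (over 32 N between fingers and wedge) (contact force between the fingers and wedge above 32 N).
It fails at once if the slab is shoved or lifted by more than 15 mm (distance of slab from where it was at the start of the episode above 0.015 m).
It fails at once if the robot touches the balance with more than 1 N (contact force between the arm and balance above 1 N).
It fails at once if a bystander is moved by more than 20 mm (distance of any of vial, amber_bottle, pipette from where it was at the start of the episode above 0.02 m).
It also fails if it takes over 54 s, if anything falls off the work surface, if the arm or the gripper's body presses on something with over 40 N, if the wrist force passes 120 N, or if a joint passes its speed limit or range.

ROBOT

A 6-joint arm with a two-finger parallel gripper is mounted at the origin on a cart in front of the work surface, level with it; the furniture and walls round the work are solid. World frame = base frame: x ahead of the robot, y to its left, z up, the work surface at z = 0. Lengths are in m, angles in degrees, forces in N, time in s.
With the tool pointing down it reaches from about 0.3 to 0.75 m from the base axis. Payload 8.5 kg.
Tool frame: the origin (TCP) lies between the finger pads; the fingertips stand 19 mm ahead of it and the grasp point (between the pads) is the TCP; z points along the fingers, y is the line along which they close (so a half turn about z gives the same grasp; the last joint's range is limited). The gripper opens to 85 mm and grips with 20 to 120 N. Pads are 22 mm wide; open, the fingers measure 114 mm over their backs; the gripper's body (76 mm by 85 mm) begins 54 mm behind the grasp point. The pads swing forward as they close: fully open they stand 13 mm farther back than shut.
Start: joints at [54.987, 21.807, 74.336, -0, 83.858, -12.336], TCP at [0.212, 0.507, 0.25] pointing down, gripper open.
Joint ranges: [-178.18, 178.18], [-50.72, 133.34], [12.68, 142.11], [-81.47, 261.47], [9.98, 163.14], [-165.26, 165.26]. Speed limits (degrees/s): [136.94, 136.94, 180, 180, 180, 180].

INTERFACE

Orientations are given as a 3x3 rotation matrix whose columns are the frame's x, y, z axes.
In Python, from rig import env, optics gives the robot as it stands.
- The arm moves only by the tool arm_command, never from a script. Its argument "commands" is one flat list of numbers, 7 for each row, row after row: the closure, from -1 (fully open) to 1 (shut), so that 0 is half open, then the shift along the tool's x, y, z as a fraction of full scale, then the turn, a rotation vector about the tool's x, y, z as a fraction of full scale. A call has 1 to 12 rows; each row is the pose to reach, as a shift and turn from the pose commanded when the call began, along the tool's axes at that moment; what a row does not reach only later rows make up. Full scale, the value 1, is 500 mm for a shift and 120 degrees for a turn. A row lasts 1/12 s, in which the tool goes at most 41.7 mm and 7.16 degrees, less where a joint would pass 70% of its speed; a pose out of reach is approached as far as the arm can. A call with a number of a shift or a turn outside -1 to 1 is refused whole. A call with a gripper value outside its range is refused whole. The fingers move at their own pace and stop on an object; "newtons" is the grip in N (left out, the last holds). Time passes only in rows, so rows that repeat a pose let the fingers close. It gives the time, the measured TCP pose, the force, the opening and the grip force at its end, in the units of the state.
- env.observe(): the state, without advancing time (a new reading comes with each control period).
- optics.get_image(name): name is "side" or "top"; returns a dict with "image" (480x640x3 uint8, red, green, blue), "intrinsics" (3x3 intrinsics, pixels), "k1" (the pictures are not rectified: a ray, as slopes to the right and down, at radius r is drawn at 1 + k1 r^2 times it, then the intrinsics apply), "origin" and "orientation" of the camera in the world. Camera axes: x right, y down, z forward; pixel columns grow to the right and rows downward; lengths in m; the calibration is good to about 2 mm. A picture is of the moment at which its call begins. There is no depth.
- env.close_job(): hands the job in; it is judged then, once.
The state is a dict: "time_s": time; "q": joint angles; "qvel": joint speeds; "joint_efforts": joint torques, N m; "position": TCP position; "tool_rot": TCP orientation; "ft_force": force on the tool from outside, world axes, zero at the start; "wrist_torque": the same for the moment, N m; "grip_width": finger opening in m; "gripper_force": force on a finger pad.
Only numpy, scipy, OpenCV 4.12 (cv2) and the standard library are available. Lean on these libraries where they do the work, as an engineer would, in place of code of your own. Each camera call takes 0.05 s, during which the arm holds its last target. There are 200 camera calls.

## Working session

There is one attempt and no reset: what is moved stays moved. The work goes in short steps, Python scripts to look and compute and a tool call to move; the robot and the scene stay as the last step left them, time stands still between calls to the robot, and variables do not carry over. Pictures are saved under pics/ and viewed, at most 10 in all, crops included, and the job is handed in when it is done.

Besides the shell and the picture viewer there is one more tool, called after "Call:" as name(argument=value, ...) on one line, values as JSON. arm_command: Moves the arm, as the interface text tells. Shift numbers are shares of 500 mm and turn numbers shares of 120 degrees, none past 1 either way. Its arguments: {"type":"object","properties":{"commands":{"type":"array","items":{"type":"number"}},"newtons":{"type":"number"}},"required":["commands"]}

```bash
mkdir -p pics
cat > h.py <<'E'
from rig import env, optics
import numpy as np, cv2
def snap(n,f):
    d=optics.get_image(n); cv2.imwrite(f,d["image"][:,:,::-1]); np.savez(f[:-4]+'.npz',**d); return d
def load(f): return dict(np.load(f))
def ray(d,u,v):
    k=float(d["k1"]);K=np.array(d["intrinsics"])
    p=cv2.undistortPoints(np.array([[[u,v]]],float),K,np.array([k,0,0,0.]))[0,0]
    return np.array(d["origin"]),np.array(d["orientation"])@np.array([p[0],p[1],1])
def onz(d,u,v,z):
    o,r=ray(d,u,v); return o+r*(z-o[2])/r[2]
def proj(d,P):
    R=np.array(d["orientation"]);rv=cv2.Rodrigues(R.T)[0];t=-R.T@np.array(d["origin"])
    return cv2.projectPoints(np.array(P,float).reshape(-1,1,3),rv,t,np.array(d["intrinsics"]),np.array([float(d["k1"]),0,0,0]))[0][:,0]
E
python3 - <<'E'
from h import *
for n in("top","side"):
    d=snap(n,f"pics/{n}1.png"); print(n,np.round(d["origin"],3),np.round(d["orientation"],2).tolist(),d["k1"],d["intrinsics"])
s=env.observe();print(s["time_s"],s["position"],np.round(s["tool_rot"],3),s["ft_force"],s["grip_width"])
E
```

```text
top [ 0.462 -0.132  1.078] [[0.02, -1.0, 0.08], [-1.0, -0.02, -0.01], [0.01, -0.08, -1.0]] -0.002277610734071628 [[522.88036536   0.         315.69413025]
 [  0.         522.88036536 244.10768293]
 [  0.           0.           1.        ]]
side [0.394 0.516 0.686] [[-0.98, -0.11, 0.13], [-0.18, 0.67, -0.72], [-0.01, -0.73, -0.68]] -0.06532271887025727 [[454.14109662   0.         319.01889388]
 [  0.         454.14109662 237.28978597]
 [  0.           0.           1.        ]]
0.1 [0.21191241 0.50728926 0.24980192] [[-0.923  0.386 -0.001]
 [ 0.386  0.923 -0.001]
 [ 0.    -0.001 -1.   ]] [-0.25290633 -0.07195759 -0.25324939] 0.08525458166212899
```

View pics/top1.png

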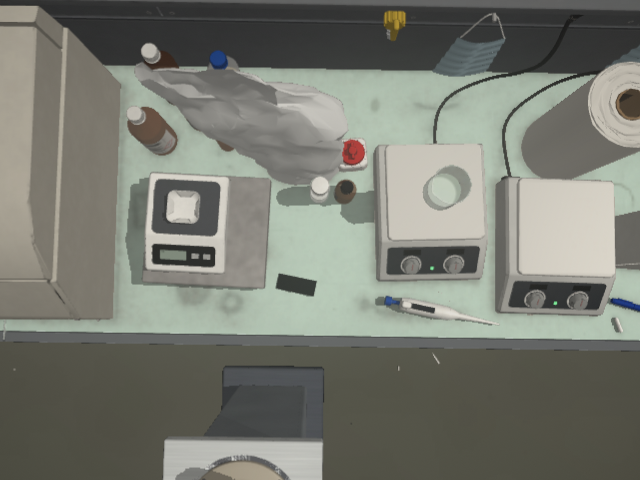

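View pics/side1.png

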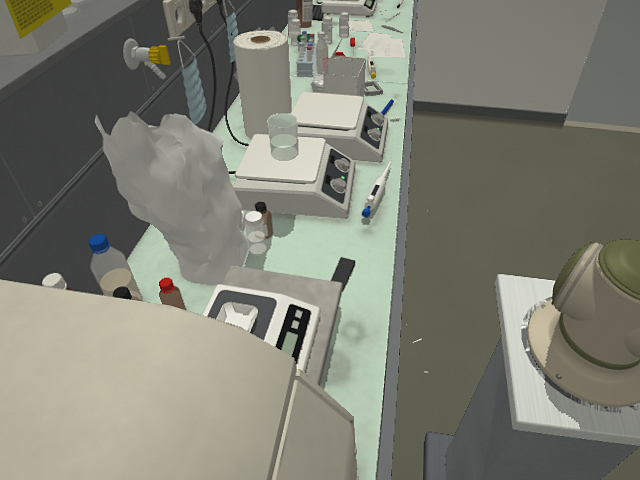

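The top view shows the slab with its front right corner at about (268,288). The black wedge lies at about (296,285), just to its right, and the vial and bottle at (320,190) and (346,190). The side view shows the wedge at (343,272). Next I'll measure the slab and wedge.

Run:
```python
from h import *
d=load("pics/top1.npz");im=d["image"];g=im.max(2)
m=np.zeros_like(g);m[260:310,272:335]=(g[260:310,272:335]<75)*255
c=max(cv2.findContours(m,0,1)[0],key=cv2.contourArea)
r=cv2.minAreaRect(c);b=cv2.boxPoints(r);print(r)
for p in b: print("wedge",p.round(1),onz(d,*p,0.006).round(4))
print("c",onz(d,*r[0],0.005).round(4))
s=load("pics/side1.npz")
gs=s["image"].max(2);m=np.zeros_like(gs);m[245:310,325:365]=(gs[245:310,325:365]<75)*255
c=max(cv2.findContours(m,0,1)[0],key=cv2.contourArea);q=cv2.boxPoints(cv2.minAreaRect(c))
for p in q: print("wedge side",p.round(1),onz(s,*p,0.006).round(4))
# slab edge: greyness
hsv=cv2.cvtColor(im,cv2.COLOR_RGB2HSV)
for v in (200,230,260): print(v,[tuple(im[v,u]) for u in range(264,276)])
for u in (180,210,240): print(u,[tuple(im[v,u]) for v in range(278,296)])
big=cv2.resize(im[160:320,130:350],None,fx=3.6,fy=3.6,interpolation=cv2.INTER_CUBIC)[:,:,::-1]
cs=cv2.resize(s["image"][230:400,270:400],None,fx=3.5,fy=3.5,interpolation=cv2.INTER_CUBIC)[:,:,::-1]
cs=cs[:576, :]; 
cv2.imwrite("pics/crop1.png",big);cv2.imwrite("pics/crop2.png",cs)
```

```text
((295.832763671875, 284.4026794433594), (37.527584075927734, 14.562334060668945), 11.768289566040039)
wedge [276.  287.7] [ 0.4539 -0.0589  0.006 ]
wedge [278.9 273.4] [ 0.4831 -0.0644  0.006 ]
wedge [315.7 281.1] [ 0.4686 -0.1398  0.006 ]
wedge [312.7 295.4] [ 0.4395 -0.1342  0.006 ]
c [ 0.4612 -0.0993  0.005 ]
wedge side [328.1 285.2] [ 0.4858 -0.0636  0.006 ]
wedge side [341.7 254.9] [ 0.4711 -0.1509  0.006 ]
wedge side [355.6 261.2] [ 0.4402 -0.1376  0.006 ]
wedge side [342.  291.4] [ 0.4567 -0.0524  0.006 ]
200 [(np.uint8(142), np.uint8(139), np.uint8(132)), (np.uint8(143), np.uint8(140), np.uint8(133)), (np.uint8(145), np.uint8(140), np.uint8(134)), (np.uint8(143), np.uint8(139), np.uint8(132)), (np.uint8(141), np.uint8(137), np.uint8(130)), (np.uint8(112), np.uint8(110), np.uint8(104)), (np.uint8(150), np.uint8(160), np.uint8(148)), (np.uint8(176), np.uint8(191), np.uint8(175)), (np.uint8(180), np.uint8(196), np.uint8(179)), (np.uint8(179), np.uint8(195), np.uint8(179)), (np.uint8(179), np.uint8(195), np.uint8(179)), (np.uint8(180), np.uint8(196), np.uint8(180))]
230 [(np.uint
[... 2962 characters left out ...]
uint8(150), np.uint8(147), np.uint8(139)), (np.uint8(150), np.uint8(147), np.uint8(140)), (np.uint8(150), np.uint8(147), np.uint8(139)), (np.uint8(150), np.uint8(147), np.uint8(140)), (np.uint8(147), np.uint8(143), np.uint8(137)), (np.uint8(135), np.uint8(131), np.uint8(125)), (np.uint8(115), np.uint8(116), np.uint8(109)), (np.uint8(107), np.uint8(114), np.uint8(105)), (np.uint8(117), np.uint8(125), np.uint8(115)), (np.uint8(143), np.uint8(154), np.uint8(141)), (np.uint8(166), np.uint8(179), np.uint8(164)), (np.uint8(165), np.uint8(178), np.uint8(163)), (np.uint8(166), np.uint8(178), np.uint8(164)), (np.uint8(163), np.uint8(175), np.uint8(161)), (np.uint8(159), np.uint8(171), np.uint8(157))]
```

View pics/crop1.png

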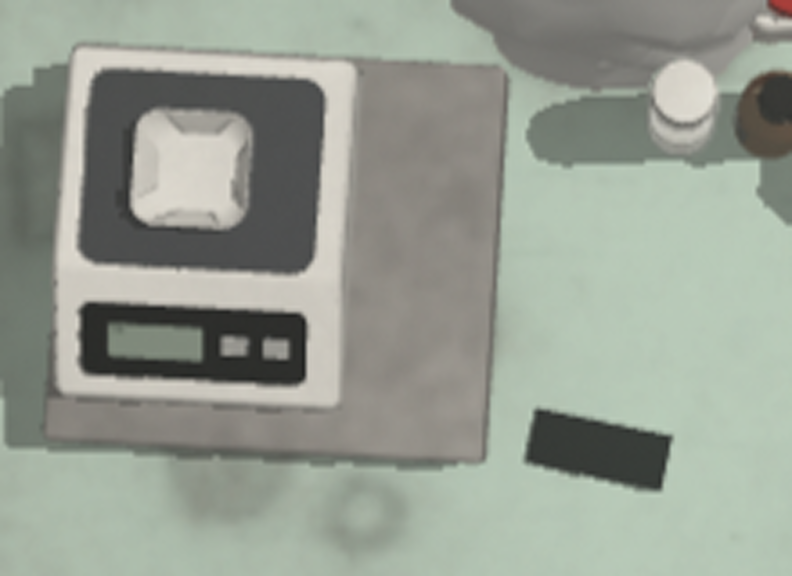

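View pics/crop2.png

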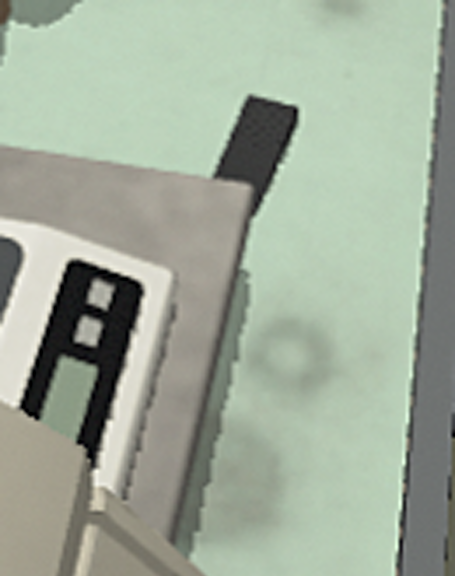

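The crops show the slab's top-face corners at full-image pixels of about (270.6,178.9), (264.4,288.1) and (142.5,281.7). The wedge's thin end faces the slab: in the side view the butt is the tall, far end.

Run:
```python
from h import *
d=load("pics/top1.npz")
BR,FR,FL=[onz(d,*p,0.052)[:2] for p in((270.6,178.9),(264.4,288.1),(142.5,281.7))]
print(BR,FR,FL,np.linalg.norm(BR-FR),np.linalg.norm(FL-FR))
ax=(BR-FR)/np.linalg.norm(BR-FR);ay=(FL-FR)/np.linalg.norm(FL-FR)
a=np.degrees([np.arctan2(ax[1],ax[0]),np.arctan2(-ay[0],ay[1])]);print("slab yaw",a)
t=np.radians(a.mean());X=np.array([np.cos(t),np.sin(t)]);Y=np.array([-np.sin(t),np.cos(t)])
C=(BR+FL)/2
F=C-.088*X-.098*Y; F2=FR+.022*X+.022*Y;print("foot",F,F2)
N=[onz(d,*p,.0015)[:2] for p in((276,287.7),(278.9,273.4))];B=[onz(d,*p,.012)[:2] for p in((315.7,281.1),(312.7,295.4))]
N=np.mean(N,0);B=np.mean(B,0);w=N-B;print("nose",N,"butt",B,np.linalg.norm(w),"dir deg",np.degrees(np.arctan2(w[1],w[0])))
v=F2-B;print("butt->foot dir",np.degrees(np.arctan2(v[1],v[0])),np.linalg.norm(v))
u=w/np.linalg.norm(w);e=F2-B;print("along,lat(left+)",e@u,u[0]*e[1]-u[1]*e[0])
for n,p in dict(vial=(320,190),bot=(346,190)).items(): print(n,onz(d,*p,.09))
print(onz(d,385,300,.01),onz(d,495,323,.01))
```

```text
[ 0.6692773  -0.04683811] [ 0.45315394 -0.03948491] [0.46193145 0.19855878] 0.21624841312958915 0.2382054661674875
slab yaw [-1.9486308  -2.11174045]
foot [ 0.47418786 -0.01896066] [ 0.4759195 -0.0182781]
nose [ 0.46856027 -0.06135408] butt [ 0.45405765 -0.13694852] 0.07697301360051151 dir deg 79.13988849834213
butt->foot dir 79.56181953753072 0.1206673516810008
along,lat(left+) 0.12066407981500145 0.0008885967056468935
vial [ 0.64175136 -0.1447096   0.09      ]
bot [ 0.64258682 -0.19437429  0.09      ]
[ 0.43242671 -0.28126858  0.01      ] [ 0.3893352  -0.50509238  0.01      ]
```

Call:
arm_command(commands=[1,-0.514,-0.668,0,0,0,0.651,1,-0.514,-0.668,0,0,0,0.651,1,-0.514,-0.668,0,0,0,0.651,1,-0.514,-0.668,0,0,0,0.651,1,-0.514,-0.668,0,0,0,0.651,1,-0.514,-0.668,0,0,0,0.651,1,-0.514,-0.668,0,0,0,0.651,1,-0.514,-0.668,0,0,0,0.651,1,-0.514,-0.668,0,0,0,0.651,1,-0.514,-0.668,0,0,0,0.651,1,-0.514,-0.668,0,0,0,0.651,1,-0.514,-0.668,0,0,0,0.651], newtons=20)

```text
time_s: 1.1
position: [0.321, 0.0981, 0.2502]
tool_rot: [[0.197, 0.98, -0.0], [0.98, -0.197, -0.0], [-0.0, -0.0, -1.0]]
ft_force: [0.3, 0.9, -0.1]
grip_width: 0.0002
gripper_force: 0.0
```

Call:
arm_command(commands=[1,-0.48,0.35,0.3,0,0,0,1,-0.48,0.35,0.3,0,0,0,1,-0.48,0.35,0.3,0,0,0,1,-0.48,0.35,0.3,0,0,0,1,-0.48,0.35,0.3,0,0,0,1,-0.48,0.35,0.3,0,0,0,1,-0.48,0.35,0.3,0,0,0,1,-0.48,0.35,0.3,0,0,0,1,-0.48,0.35,0.3,0,0,0,1,-0.48,0.35,0.3,0,0,0])

```text
time_s: 1.93
position: [0.4478, -0.1678, 0.0989]
tool_rot: [[0.184, 0.983, -0.002], [0.983, -0.184, 0.002], [0.001, -0.003, -1.0]]
ft_force: [0.0, 0.1, 0.4]
grip_width: 0.0002
gripper_force: 0.0
```

Call:
arm_command(commands=[1,0,0,0.07,0,0,0,1,0,0,0.12,0,0,0,1,0,0,0.15,0,0,0,1,0,0,0.15,0,0,0,1,0,0,0.15,0,0,0])

```text
time_s: 2.35
position: [0.4474, -0.1667, 0.0259]
tool_rot: [[0.184, 0.983, -0.001], [0.983, -0.184, 0.001], [0.0, -0.001, -1.0]]
ft_force: [0.4, -0.1, 0.1]
grip_width: 0.0001
gripper_force: 0.0
```

Run:
```python
from h import *
d=snap("top","pics/top2.png");s=env.observe();print(s["position"],s["ft_force"])
cv2.imwrite("pics/crop3.png",cv2.resize(d["image"][220:340,220:360],None,fx=5,fy=5,interpolation=cv2.INTER_CUBIC)[:600,:,::-1])
```

```text
[ 0.44781028 -0.16729312  0.02647231] [-0.43629023 -0.4885878   0.99964544]
```

View pics/crop3.png

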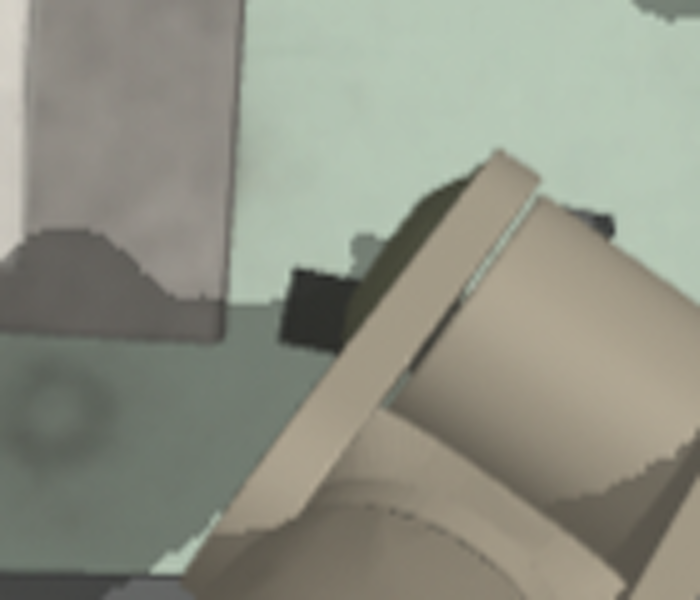

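The nose is still at (290,305) in the crop and hasn't moved. I'm starting the push.

Call:
arm_command(commands=[1,0.006,0,0.005,0,0,0,1,0.016,0,0.006,0,0,0,1,0.026,0,0.006,0,0,0,1,0.036,0,0.006,0,0,0,1,0.046,0,0.006,0,0,0,1,0.056,0,0.006,0,0,0,1,0.066,0,0.006,0,0,0,1,0.076,0,0.006,0,0,0,1,0.086,0,0.006,0,0,0,1,0.096,0,0.006,0,0,0,1,0.104,0,0.006,0,0,0,1,0.11,0,0.006,0,0,0])

```text
time_s: 3.4
position: [0.4577, -0.1138, 0.0223]
tool_rot: [[0.187, 0.982, -0.0], [0.982, -0.187, 0.0], [0.0, -0.0, -1.0]]
ft_force: [-0.1, -0.5, 0.1]
grip_width: 0.0002
gripper_force: 0.2
```

Run:
```python
from h import *
d=snap("top","pics/top3.png");s=snap("side","pics/side3.png");o=env.observe();print(o["position"],o["ft_force"])
a=cv2.resize(d["image"][230:330,220:320],None,fx=4,fy=4,interpolation=cv2.INTER_CUBIC)
b=cv2.resize(s["image"][230:330,300:400],None,fx=4,fy=4,interpolation=cv2.INTER_CUBIC)
cv2.imwrite("pics/crop4.png",np.hstack([a,b])[:,:,::-1])
```

```text
[ 0.45764361 -0.11382772  0.02228785] [ 0.05647211 -0.09625242 -0.35911151]
```

View pics/crop4.png

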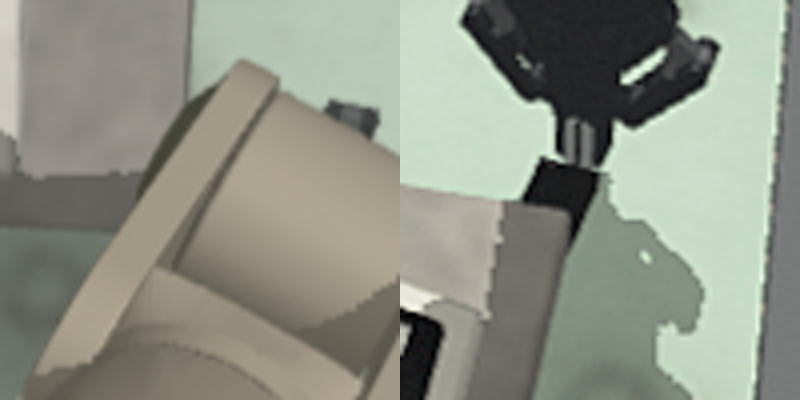

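The side crop shows the fingertips against the butt, whose upper corners are at about (336.3,269.3) and (351.3,273.8), with the nose already under the slab edge. I'll check the alignment.

Run:
```python
from h import *
s=load("pics/side3.npz");s1=load("pics/side1.npz")
a=onz(s,336.3,269.3,.012);b=onz(s,351.3,273.8,.012);print(a,b,(a+b)/2,np.degrees(np.arctan2((a-b)[1],(a-b)[0])))
a=onz(s1,341.7,254.9,.012);b=onz(s1,355.6,261.2,.012);print("before",a,b,(a+b)/2,np.degrees(np.arctan2((a-b)[1],(a-b)[0])))
# slab top FR corner in side view: pick
print(proj(s1,[[.453,-.0395,.052],[.475,-.0185,.052]]))
```

```text
[ 0.47553983 -0.10287503  0.012     ] [ 0.44420061 -0.09574779  0.012     ] [ 0.45987022 -0.09931141  0.012     ] -12.812415121656466
before [ 0.47049476 -0.14505152  0.012     ] [ 0.43983963 -0.13179083  0.012     ] [ 0.4551672  -0.13842117  0.012     ] -23.392173252381607
[[343.63458686 280.90560969]
 [330.09717861 287.9509572 ]]
```

Call:
arm_command(commands=[1,0.004,0,0,0,0,0,1,0.008,0,0,0,0,0,1,0.012,0,0,0,0,0,1,0.016,0,0,0,0,0,1,0.02,0,0,0,0,0,1,0.024,0,0,0,0,0,1,0.028,0,0,0,0,0,1,0.032,0,0,0,0,0,1,0.036,0,0,0,0,0,1,0.038,0,0,0,0,0,1,0.038,0,0,0,0,0])

```text
time_s: 4.42
position: [0.4612, -0.0954, 0.0223]
tool_rot: [[0.187, 0.982, -0.0], [0.982, -0.187, 0.0], [0.0, -0.0, -1.0]]
ft_force: [1.3, 0.1, -0.4]
grip_width: 0.0004
gripper_force: 0.0
```

Butt is about 62 mm from the foot. I'll continue in small steps and watch the force.

Call:
arm_command(commands=[1,0.002,0,0,0,0,0,1,0.004,0,0,0,0,0,1,0.006,0,0,0,0,0,1,0.008,0,0,0,0,0,1,0.01,0,0,0,0,0,1,0.012,0,0,0,0,0,1,0.012,0,0,0,0,0])

```text
time_s: 5.0
position: [0.4624, -0.0896, 0.0224]
tool_rot: [[0.187, 0.982, 0.0], [0.982, -0.187, 0.0], [0.0, 0.0, -1.0]]
ft_force: [0.1, -0.6, -0.3]
grip_width: -0.0002
gripper_force: 0.0
```

Call:
arm_command(commands=[1,0.002,0,0,0,0,0,1,0.004,0,0,0,0,0,1,0.006,0,0,0,0,0,1,0.008,0,0,0,0,0,1,0.01,0,0,0,0,0,1,0.01,0,0,0,0,0])

```text
time_s: 5.5
position: [0.4634, -0.0854, 0.0224]
tool_rot: [[0.187, 0.982, 0.0], [0.982, -0.187, -0.001], [-0.001, 0.001, -1.0]]
ft_force: [-1.1, -6.4, -0.3]
grip_width: -0.0001
gripper_force: 2.9
```

Call:
arm_command(commands=[1,0.001,0,0,0,0,0,1,0.002,0,0,0,0,0,1,0.002,0,0,0,0,0])

```text
time_s: 5.75
position: [0.4637, -0.0848, 0.0224]
tool_rot: [[0.187, 0.982, 0.0], [0.982, -0.187, -0.002], [-0.002, 0.001, -1.0]]
ft_force: [-2.0, -8.3, -1.9]
grip_width: 0.0
gripper_force: 4.5
```

Call:
arm_command(commands=[1,0.001,0,0,0,0,0,1,0.002,0,0,0,0,0,1,0.002,0,0,0,0,0])

```text
time_s: 6.0
position: [0.4639, -0.0842, 0.0224]
tool_rot: [[0.187, 0.982, 0.001], [0.982, -0.187, -0.002], [-0.002, 0.001, -1.0]]
ft_force: [-2.7, -12.1, -1.5]
grip_width: 0.0001
gripper_force: 5.7
```

Snug at about 12 N. Backing off and rising.

Call:
arm_command(commands=[1,-0.02,0,0,0,0,0,1,-0.05,0,0,0,0,0,1,-0.05,0,0,0,0,0,1,-0.05,0,-0.07,0,0,0,1,-0.05,0,-0.14,0,0,0,1,-0.05,0,-0.16,0,0,0,1,-0.05,0,-0.16,0,0,0])

```text
time_s: 6.58
position: [0.46, -0.1076, 0.1048]
tool_rot: [[0.187, 0.982, 0.005], [0.982, -0.187, -0.002], [-0.001, 0.005, -1.0]]
ft_force: [-0.0, 0.2, 0.4]
grip_width: -0.0002
gripper_force: 0.0
```

Run:
```python
from h import *
s=snap("side","pics/side4.png");o=env.observe();print(o["position"],o["ft_force"],o["tool_rot"])
b=cv2.resize(s["image"][220:320,290:390],None,fx=5,fy=5,interpolation=cv2.INTER_CUBIC)
cv2.imwrite("pics/crop5.png",b[:,:,::-1])
```

```text
[ 0.4592144  -0.10728868  0.10309478] [-0.66035502 -0.34143186 -0.8661705 ] [[ 1.87382695e-01  9.82284621e-01  2.15594642e-03]
 [ 9.82286945e-01 -1.87381592e-01 -7.04431921e-04]
 [-2.87967970e-04  2.24975637e-03 -9.99997428e-01]]
```

View pics/crop5.png

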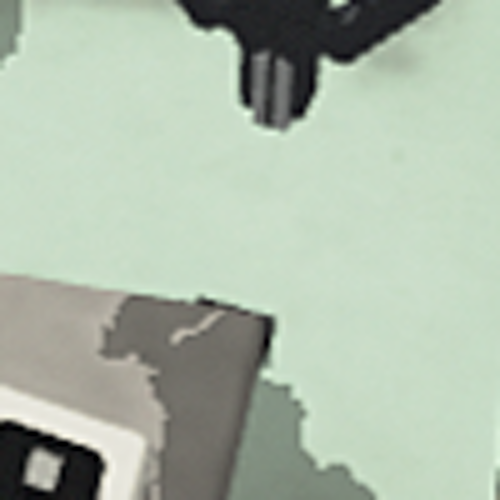

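The wedge sits under the corner, with its butt protruding slightly at (205–272, 298–320) in the crop. Moving over the corner.

Call:
arm_command(commands=[1,0.06,-0.002,0,0,0,0,1,0.12,-0.004,0,0,0,0,1,0.168,-0.006,0.0,0,0,0,1,0.168,-0.006,0.03,0,0,0,1,0.168,-0.006,0.048,0,0,0,1,0.168,-0.006,0.048,0,0,0,1,0.168,-0.006,0.048,0,0,0])

```text
time_s: 7.22
position: [0.4712, -0.0246, 0.0773]
tool_rot: [[0.188, 0.982, -0.003], [0.982, -0.188, 0.001], [0.0, -0.003, -1.0]]
ft_force: [-0.8, -0.4, 0.6]
grip_width: -0.0
gripper_force: 0.0
```

Call:
arm_command(commands=[1,0,0,0.004,0,0,0,1,0,0,0.008,0,0,0,1,0,0,0.011,0,0,0,1,0,0,0.013,0,0,0,1,0,0,0.014,0,0,0,1,0,0,0.014,0,0,0])

```text
time_s: 7.72
position: [0.4717, -0.0244, 0.0713]
tool_rot: [[0.188, 0.982, 0.0], [0.982, -0.188, -0.0], [-0.0, 0.0, -1.0]]
ft_force: [-0.5, -0.2, -0.0]
grip_width: 0.0001
gripper_force: 0.0
```

Call:
arm_command(commands=[1,0,0,0.001,0,0,0,1,0,0,0.002,0,0,0,1,0,0,0.003,0,0,0,1,0,0,0.003,0,0,0])

```text
time_s: 8.05
position: [0.4718, -0.0244, 0.0708]
tool_rot: [[0.187, 0.982, 0.001], [0.982, -0.187, -0.001], [-0.0, 0.001, -1.0]]
ft_force: [-2.9, 0.0, 12.2]
grip_width: -0.0001
gripper_force: 6.0
```

Call:
arm_command(commands=[1,0,0,0.001,0,0,0,1,0,0,0.001,0,0,0,1,0,0,0.001,0,0,0,1,0,0,0.001,0,0,0])

```text
time_s: 8.38
position: [0.4719, -0.0244, 0.0707]
tool_rot: [[0.187, 0.982, 0.001], [0.982, -0.187, -0.001], [-0.0, 0.001, -1.0]]
ft_force: [-5.9, 0.1, 18.1]
grip_width: -0.0001
gripper_force: 8.8
```

The corner holds at 18 N with 0.1 mm of further give. Letting go.

Call:
arm_command(commands=[1,0,0,-0.01,0,0,0,1,0,0,-0.05,0,0,0,1,0,0,-0.12,0,0,0,1,-0.1,0,-0.16,0,0,0,1,-0.2,0,-0.16,0,0,0,1,-0.25,0,-0.16,0,0,0,1,-0.25,0,-0.16,0,0,0,1,-0.25,0,-0.16,0,0,0])

```text
time_s: 9.05
position: [0.448, -0.149, 0.1495]
tool_rot: [[0.191, 0.982, 0.0], [0.982, -0.191, -0.0], [-0.0, 0.0, -1.0]]
ft_force: [-0.0, -0.4, 0.1]
grip_width: -0.0
gripper_force: 0.0
```

Run:
```python
from h import *
s=snap("side","pics/side5.png");d=snap("top","pics/top5.png");o=env.observe();print(o["time_s"],o["position"],o["ft_force"])
b=cv2.resize(s["image"][240:320,300:380],None,fx=5,fy=5,interpolation=cv2.INTER_CUBIC)
a=cv2.resize(d["image"][230:310,220:300],None,fx=5,fy=5,interpolation=cv2.INTER_CUBIC)
cv2.imwrite("pics/crop6.png",np.hstack([a,b])[:,:,::-1])
```

```text
9.15 [ 0.44817584 -0.14657397  0.14919468] [-0.0771165  -0.18579544  0.12183306]
```

View pics/crop6.png

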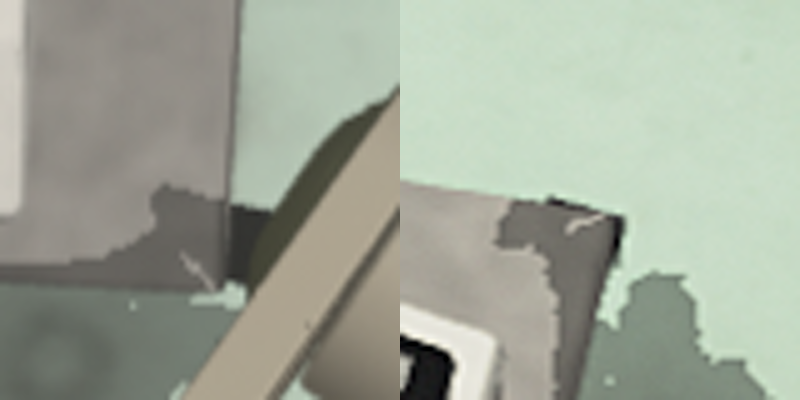

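The wedge sits under the corner: its edges show at rows 271–286 in the top view, centred on the foot. The slab corner is unmoved at (264.4,288). Handing in.

```bash
python3 -c "
from rig import env
print(env.close_job())"
```

```text
the job is handed in; nothing more can be done
None
```

I pushed the wedge snug under the short foot (about 12 N), the corner held under an 18 N press with only 0.1 mm of give, and I let go and handed the job in; it returned no verdict.

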